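# Earth the magneto tester: clear the bent rail and slide the ring to its stop

### The arm

A 6-joint arm with a two-finger parallel gripper is mounted at the origin on the work surface. World frame = base frame: x ahead of the robot, y to its left, z up, the work surface at z = 0. Lengths are in m, angles in rad, forces in N, time in s.
With the tool pointing down it reaches from about 0.3 to 0.95 m from the base axis. Payload 3.1 kg.
Tool frame: the origin (TCP) lies between the finger pads; the fingertips stand 19 mm ahead of it and the grasp point (between the pads) is the TCP; z points along the fingers, y is the line along which they close (so a half turn about z gives the same grasp; the last joint's range is limited). The gripper opens to 85 mm and grips with 20 to 120 N. Pads are 22 mm wide; open, the fingers measure 114 mm over their backs; the gripper's body (76 mm by 85 mm) begins 54 mm behind the grasp point. The pads swing forward as they close: fully open they stand 13 mm farther back than shut.
Start: joints at [1.177, 0.308, 1.634, -0, 1.2, -0.07], TCP at [0.199, 0.593, 0.25] pointing down, gripper open.
Joint ranges: [-3.06, 3.06], [-0.79, 1.96], [0.05, 2.63], [-1.19, 4.34], [0.05, 2.64], [-2.94, 2.94]. Speed limits (rad/s): [2.79, 2.79, 3.14, 3.14, 3.14, 3.14].

### API

Orientations are given as a unit quaternion [x, y, z, w].
In Python, from plant import env, grip, imaging, order gives the robot as it stands. The module is installed in compiled form; this text tells all that it offers. Calls block until the motion is done:
- env.reach(position, orientation): joint-space move of the TCP to a pose.
- env.move_l(position, attitude=None, v=0.15, f_stop=None): straight line of the TCP; attitude=None keeps the orientation; v is the mean speed in m/s. With f_stop (N) it stops when the force on the tool has changed by that much, and returns True; else False.
- env.movej(angles): joint-space move.
- grip(opening): finger opening in m; the grip force is fixed at half the most; returns when the fingers have stopped.
- env.sleep(seconds).
- env.inverse_kinematics(position, orientation): joint angles nearest the present ones, or None.
- imaging.camera(name): name is "scene" or "top"; returns (picture, depth): 384x512x3 uint8, red, green, blue; 384x512 float32, m along the optical axis (not along the pixel's ray), 0 where there is no reading.
- imaging.calibration(name): a dict with "fovy" (degrees; the focal length in pixels is half the picture's height over the tangent of half this angle, whatever the lens; pixels are square), "cx", "cy" (the principal point, pixels), "R" (3x3) and "t" (3): a world point X has camera coordinates R X + t. Camera axes: x right, y down, z forward; pixel columns grow to the right and rows downward; lengths in m; the calibration is good to about 2 mm. A picture is of the moment at which its call begins. calibration takes no time and is no camera call.
A pose or a line that the arm cannot do raises env.Unreachable and nothing moves.
- order.finish_job(): hands the job in; it is judged then, once.
Readings, each from a call of its own:
- env.current_time_s(): time.
- env.current_q(): joint angles.
- env.current_joint_vel(): joint speeds.
- env.current_joint_torque(): joint torques, N m.
- env.current_position(): TCP position.
- env.current_eef_rot(): TCP orientation.
- env.current_contact_force(): force on the tool from outside, world axes, zero at the start.
- env.current_wrist_torque(): the same for the moment, N m.
- env.current_finger_gap(): finger opening in m.
- env.current_finger_force(): force on a finger pad.
Only numpy, scipy, OpenCV 4.12 (cv2) and the standard library are available. Lean on these libraries where they do the work, as an engineer would, in place of code of your own. Each camera call takes 0.05 s, during which the arm holds its last target. There are 200 camera calls.

### The job

Someone has left the arch-shaped aluminium pole piece astride the bent earthing rail: first lift it off and stand it upright on its two legs on the floor of the steel tray, beside the spring retainer that lies there. Then slide the steel ring along the rail, round both corners, until it is fully home with its face flush against the stop disc, and leave it hanging there. Leave the brass condenser, the bakelite coil cap and the spring retainer where they are.

Things in the scene. Friction and masses are not known exactly. Their poses are not given: they have to be found in the camera images.
- rail: Bent steel rail, 10 mm in diameter, on two end posts on a wooden board 220 (x) x 400 (y) x 8 mm fixed to the bench. Origin: centre of the board's underside, z up. From the post at (-70, -175) mm leg 1 runs level along +y at x -70; level quarter-circle corner 1 turns to +x; leg 2 climbs along +x; corner 2 turns back to +y; leg 3 runs level at x 70 to the stop disc and the post at (70, 185).
- corner1_in (a point): On the rail's centre line where leg 1 ends and corner 1 begins: (-70, -35, 130) mm in rail. Corner 1 is a level quarter circle of centre-line radius 35 mm about (-35, -35).
- corner1_out (a point): On the rail's centre line where corner 1 ends and the climbing leg 2 begins: (-35, 0, 130) mm in rail.
- corner2_in (a point): On the rail's centre line where leg 2 ends and corner 2 begins: (35, 0, 160) mm in rail. Corner 2 is a level quarter circle of centre-line radius 35 mm about (35, 35).
- corner2_out (a point): On the rail's centre line where corner 2 ends and the level leg 3 begins: (70, 35, 160) mm in rail.
- rail_stop (a point): Centre of the near face of the stop disc (48 mm in diameter, 8 mm thick, fixed on the rail near the end of leg 3), on the rail's centre line: (70, 160, 160) mm in rail. Axes parallel to those of rail; the ring comes to it along +y.
- ring: Loose dark steel ring slider, captive on the rail, hanging on leg 1; 0.25 to 0.45 kg. Origin: centre of its hole; y along the hole, z up. Ring 50 mm outer, 32 mm inner diameter, 14 mm thick in y; grip tab on top to z +61 mm, round 26 mm weight below to z -60 mm. Hangs with its origin 11 mm under the rail's centre line, yawed up to 0.3 rad off square. Home, its origin is 7 mm from the stop's face.
- ring_tab (a point): Centre of the ring slider's flat grip tab, 42 mm above the ring's centre. The tab is 36 mm wide in the ring's x, 14 mm thick in its y, 38 mm tall (z +23 to +61 mm of ring), with flat upright sides.
- pole_piece: Loose chunky aluminium arch (upside-down U), 48 (x) x 44 (y) x 64 mm tall, 0.25 to 0.43 kg. Origin: centre of its underside, z up. A slot 16 mm wide and 46 mm high from below runs through along y between legs 16 mm thick, under an 18 mm bridge. It starts astride leg 3, slot roof on the rail, y along the leg, underside 41 mm below the rail's centre line.
- tray: Open steel tray fixed to the bench, 180 (x) x 120 (y) x 26 mm high, walls and floor 4 mm thick (inside 172 x 112 mm, inner floor at z 4 mm). Origin: centre of its underside. It stands left or right of the rail; the tester is on the other side.
- retainer: Loose stepped steel disc (spring retainer), 60 mm in diameter, 20 mm high, lying in the tray near the tray's -x end. Origin: centre of its underside. Bystander.
- condenser: Loose brass cylinder with a stud on top, 40 mm in diameter, 108 mm tall, standing on the rail's board in one of the two bays inside the rail's bends. Origin: centre of its underside. Bystander.
- coil_cap: Loose black bakelite cap, 74 mm in diameter, 64 mm tall, standing on the rail's board in the other bay. Origin: centre of its underside. Bystander.
- tester: Grey steel tester box, 160 (x) x 150 (y) x 125 mm high, fixed to the bench, with a red push button, a green lamp lens and two brass terminals on top that rise to 137 mm. Origin: centre of its underside. Not used.
Mind the look-alikes: they are no part of the job. Of the things shaped like the tray, the steel one is meant. Of the things that look like the ring, the smaller one is meant.

How it is judged:
On the way, in this order (a step that is already met when the one before it is completed fails the run):
1. the pole piece stands upright on the tray's floor (x of pole_piece in the frame of tray between -0.075 and 0.075 m and y of pole_piece in the frame of tray between -0.045 and 0.045 m and z of pole_piece in the frame of tray below 0.01 m and angle between pole_piece's own z axis and vertical below 0.12 rad and linear speed of pole_piece below 0.03 m/s), for 0.2 s.
2. the ring has come to the stop disc at the end of the rail (y of ring in the frame of rail_stop between -0.013 and 0 m and distance between ring and rail_stop below 0.026 m and angle between ring's own z axis and vertical below 0.35 rad), for 0.2 s.
At the end, for the whole second after the job is handed in: The pole piece is at rest on its legs on the tray floor (within 0.12 rad of upright, its centre 11 mm or more inside the walls); the ring hangs at rest, its centre within 13 mm of the stop face (gap under about 6 mm), within 0.35 rad of upright; both released, bystanders in place (all of step 1 and all of step 2 and linear speed of ring below 0.03 m/s and contact force between each of ring, pole_piece and the fingers below 0.1 N); the robot touches nothing.
It fails at once if the brass condenser is shifted or tipped (distance of condenser from where it was at the start of the episode above 0.02 m or angle between condenser's own z axis and vertical above 0.3 rad).
It fails at once if the bakelite coil cap is shifted or tipped (distance of coil_cap from where it was at the start of the episode above 0.02 m or angle between coil_cap's own z axis and vertical above 0.3 rad).
It fails at once if the spring retainer is shifted or tipped (distance of retainer from where it was at the start of the episode above 0.02 m or angle between retainer's own z axis and vertical above 0.3 rad).
It also fails if it takes over 61 s, if anything falls off the work surface, if the arm or the gripper's body presses on something with over 40 N, if the wrist force passes 120 N, or if a joint passes its speed limit or range.

## Working session

There is one attempt and no reset: what is moved stays moved. The work goes in short steps, each a Python script; the robot and the scene stay as the last script left them, time stands still between calls to the robot, and variables do not carry over. Pictures are saved under pics/ and viewed, at most 10 in all, crops included, and the job is handed in when it is done.

```bash
mkdir -p pics
cat > h.py <<'E'
import numpy as np, cv2
from plant import env, grip, imaging, order
def cam(n):
    p,d=imaging.camera(n); c=imaging.calibration(n); return p,d,c
def cloud(d,c):
    f=d.shape[0]/2/np.tan(np.radians(c["fovy"])/2)
    v,u=np.mgrid[:d.shape[0],:d.shape[1]]
    P=np.stack([(u-c["cx"])/f*d,(v-c["cy"])/f*d,d],-1)
    W=(P-np.array(c["t"]))@np.array(c["R"])
    W[d<=0]=np.nan
    return W
E
python3 - <<'E'
from h import *
for n in("scene","top"):
    p,d,c=cam(n); cv2.imwrite(f"pics/{n}0.png",cv2.resize(p[:,:,::-1],(800,600),interpolation=cv2.INTER_CUBIC)); np.savez(f"{n}0.npz",p=p,d=d,W=cloud(d,c))
    print(n,c)
E
```

```text
scene {'fovy': 48.9288137358562, 'cx': 247.671918314776, 'cy': 197.6461799144486, 'R': array([[ 4.12223084e-01,  9.11082930e-01,  1.53330331e-04],
       [ 5.91311442e-01, -2.67413165e-01, -7.60815995e-01],
       [-6.93125463e-01,  3.13716581e-01, -6.48967641e-01]]), 't': array([-0.31858406, -0.17950386,  1.61890845])}
top {'fovy': 47.31588874638551, 'cx': 258.8161880378778, 'cy': 189.94395190779917, 'R': array([[ 0.02739764, -0.99956707,  0.01072614],
       [-0.99501675, -0.02829887, -0.09560779],
       [ 0.09586994, -0.00805326, -0.99536129]]), 't': array([0.08938069, 0.54914645, 1.38854641])}
```

View pics/scene0.png

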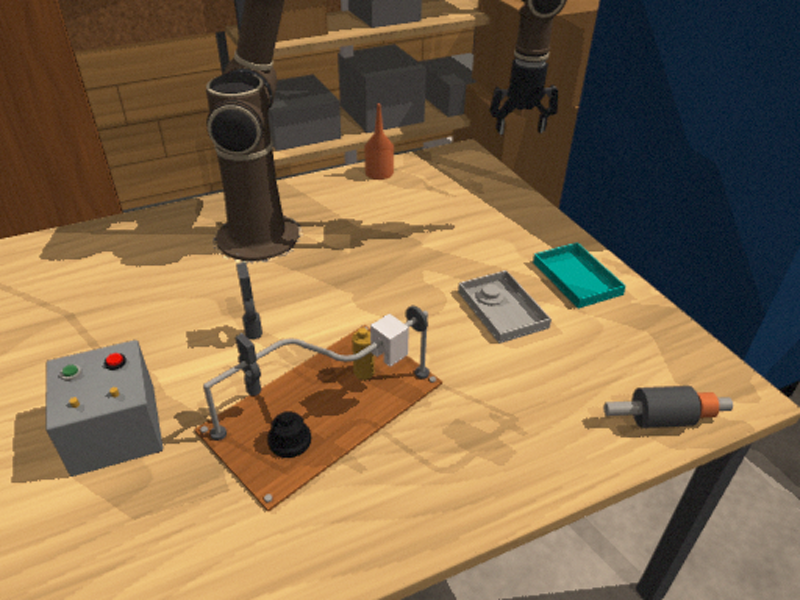

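View pics/top0.png

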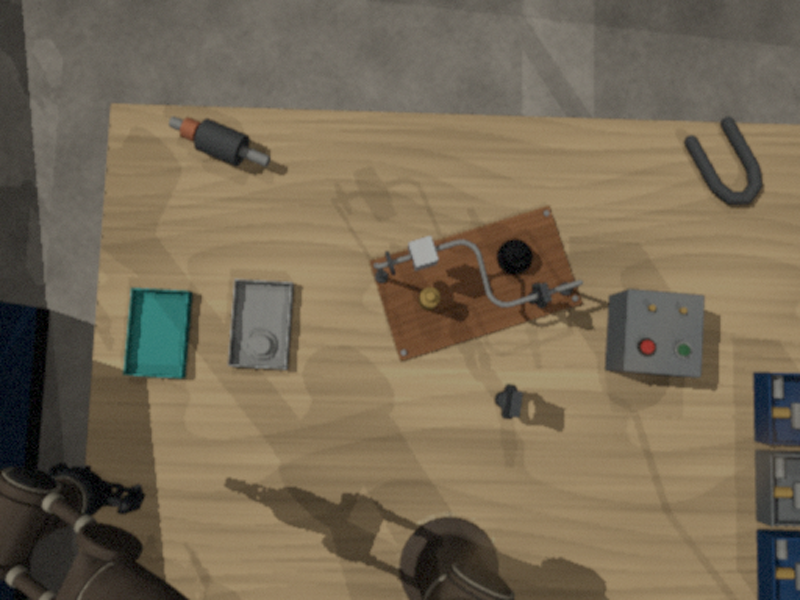

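The scene view shows, at 800x600: the ring on the rail at (248,365), a larger ring look-alike on the bench at (250,300), the pole piece at (390,340), the steel tray at (503,305) and the teal tray at (578,273).

The top view shows the ring tab on leg 1 at (543,295), the ring look-alike at (510,400), the pole piece at (423,250), the steel tray at (262,325) with the retainer at (262,345), and the teal tray at (158,333). By the description I choose the ring on the rail at (543,295) and the grey tray at (262,325). Next I measure and check with a crop.

```bash
cat > m.py <<'E'
from h import *
D=np.load("top0.npz");p,W=D["p"],D["W"]
hsv=cv2.cvtColor(p,cv2.COLOR_RGB2HSV).astype(int)
v,u=np.mgrid[:384,:512]
def box(a,b,c,d): return (u>a*.64)&(u<b*.64)&(v>c*.64)&(v<d*.64)
def rect(m):
    q=W[m]; q=q[~np.isnan(q[:,0])]
    r=cv2.minAreaRect((q[:,:2]*1000).astype(np.float32)); return np.round(r[0],1),np.round(r[1],1),round(r[2],2),cv2.boxPoints(r).round(0).tolist()
z=W[:,:,2]
R,G,B=[p[:,:,i].astype(int) for i in range(3)]
m=box(360,600,190,375)&(z>-.002)&(z<.02)&(hsv[:,:,1]>130)&(R<150)&(hsv[:,:,0]<13)
m=cv2.morphologyEx(m.astype(np.uint8),cv2.MORPH_OPEN,np.ones((3,3)))
n,l,s,_=cv2.connectedComponentsWithStats(m); print(s[1:])
print("board",rect(l==1+np.argmax(s[1:,4])))
m=box(395,450,225,280)&(z>.17); print("pole",m.sum(),rect(m),np.nanmedian(z[m]))
m=box(515,570,270,315)&(z>.165); print("tab",m.sum(),rect(m),np.nanmax(z[m]))
m=box(215,305,270,380)&(z>.019)&(z<.04); print("tray",m.sum(),rect(m))
m=box(235,290,300,368)&(z>.0185)&(z<.03)&(box(240,286,315,365)); print("ret",m.sum(),rect(m))
m=box(375,400,240,285)&(z>.13); print("stop",m.sum(),np.nanmean(W[m],0),rect(m))
# rail points
m=box(370,590,225,310)&(z>.115)&(z<.2)
np.save("rail.npy",W[m])
m=box(495,540,235,275)&(z>.06); print("cap",np.nanmean(W[m],0)); m=box(415,445,285,310)&(z>.09); print("cond",np.nanmean(W[m],0))
cv2.imwrite("pics/crop.png",cv2.resize(p[110:250,130:410,::-1],(800,400),interpolation=cv2.INTER_CUBIC))
E
python3 m.py
```

```text
[[307 186   3   4  12]]
board (array([560.9, -55.9]), array([ 7.1, 10.3]), 84.88, [[555.0, -59.0], [566.0, -60.0], [566.0, -53.0], [556.0, -52.0]])
pole 266 (array([621.6,  69. ]), array([48.6, 85.1]), 20.52, [[584.0, 100.0], [614.0, 21.0], [659.0, 38.0], [629.0, 117.0]]) 0.18373988571519229
tab 73 (array([ 549.6, -152.2]), array([35.5, 14.7]), 17.46, [[530.0, -151.0], [535.0, -165.0], [569.0, -154.0], [564.0, -140.0]]) 0.1873410202611093
tray 395 (array([485.2, 401.5]), array([121., 180.]), 88.64, [[394.0, 343.0], [574.0, 339.0], [577.0, 460.0], [397.0, 464.0]])
ret 140 (array([437.1, 390.3]), array([73.7, 92.8]), 1.57, [[399.0, 436.0], [402.0, 343.0], [475.0, 345.0], [473.0, 438.0]])
stop 94 [0.59595819 0.1381152  0.17080818] (array([597.9, 137.5]), array([36.4, 36.3]), 65.65, [[574.0, 128.0], [607.0, 113.0], [622.0, 147.0], [589.0, 162.0]])
cap [ 0.6370844  -0.12006727  0.06794392]
cond [0.54202544 0.05835015 0.10509116]
```

View pics/crop.png

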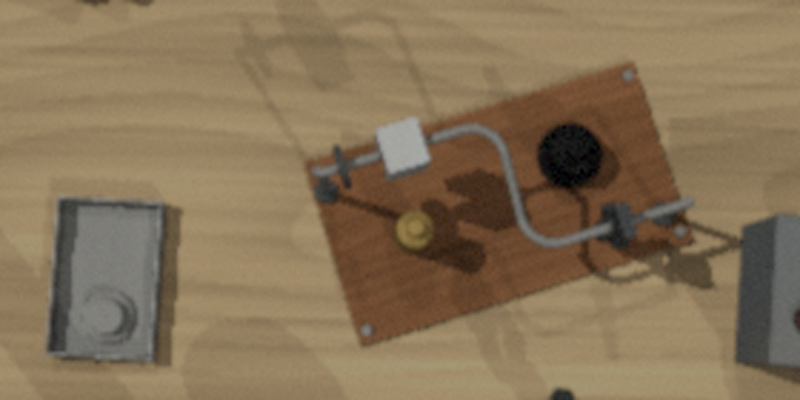

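The crop confirms the choices: ring tab on leg 1 at (618,222), white pole piece on leg 3 at (403,145), steel tray with retainer at (105,280). Next I get the rail frame from line fits to its legs.

```bash
cat > m2.py <<'E'
exec(open("m.py").read().split("z=W")[0]); z=W[:,:,2]
bm=box(365,590,200,370)
ok=bm&(z>.118)&(z<.172)
def line(m):
    q=W[m]; q=q[~np.isnan(q[:,0])]; q2=(q[:,:2]).astype(np.float32)
    a,b,x,y=cv2.fitLine(q2,cv2.DIST_HUBER,0,.001,.001).ravel(); return np.array([a,b]),np.array([x,y]),len(q),np.median(q[:,2])
# crop->full800: x=(130+X*.35)/.64, y=(110+Y*.35)/.64
def cb(a,b,c,d): 
    U=(u-130)/.35; V=(v-110)/.35; return (U>a)&(U<b)&(V>c)&(V<d)
d3,p3,n3,z3=line(cb(428,470,115,150)&ok|cb(355,376,145,170)&ok)
d1,p1,n1,z1=line(cb(640,665,195,228)&ok|cb(560,603,225,250)&ok)
d2,p2,n2,z2=line(cb(500,530,155,215)&ok)
ang=lambda d:np.arctan2(-d[0]*np.sign(d[1]),abs(d[1]))
print(ang(d3),n3,z3,ang(d1),n1,z1,"leg2 x-dir",np.arctan2(d2[1]*np.sign(d2[0]),abs(d2[0])),n2,z2)
yaw=(ang(d3)+ang(d1))/2
ex=np.array([np.cos(yaw),np.sin(yaw)]);ey=np.array([-ex[1],ex[0]])
print("leg x sep",(p3-p1)@ex*1000)
xo=(p3@ex+p1@ex)/2; yo=p2@ey
print("yaw",yaw,"O",xo*ex+yo*ey)
m=cb(365,440,105,185)&(z>.178);q=W[m];print("pole",m.sum(),rect(m),np.median(q,0))
m=cb(590,650,195,255)&(z>.165);print("tab",rect(m),np.mean(W[m],0))
# board corner screws pads: board mask by hue
q=W[cb(300,700,60,350)]; pq=p[cb(300,700,60,350)].astype(int)
mm=cb(300,700,55,350)&(p[:,:,0].astype(int)>1.75*p[:,:,2])&(abs(z-.008)<.012)
mm=cv2.morphologyEx(mm.astype(np.uint8),cv2.MORPH_OPEN,np.ones((3,3)));n,l,s,_=cv2.connectedComponentsWithStats(mm);print("board",rect(l==1+np.argmax(s[1:,4])))
m=cb(70,145,280,350)&(z>.012)&(z<.03)
print("ret",rect(m),m.sum())
E
python3 m2.py
python3 - <<'E'
from h import *
import cv2
D=np.load("top0.npz");W=D["W"];p=D["p"]
for P in((300,80),(380,130),(330,200),(230,200)):
  print(P,p[110+int(P[1]*0.35) if 0 else P[1]+0,P[0]])
E
```

```text
0.32947713 75 0.1648152671867868 0.33453017 79 0.13462447981981182 leg2 x-dir 0.3404825 76 0.14890957292437457
leg x sep 139.71204
yaw 0.33200365 O [ 0.5852095 -0.0410956]
pole 252 (array([619.2,  75.7]), array([48.2, 43.6]), 19.0, [[589.0, 89.0], [604.0, 47.0], [649.0, 63.0], [635.0, 104.0]]) [0.61896651 0.07604238 0.18383256]
tab (array([ 549.6, -152.2]), array([35.5, 14.7]), 17.46, [[530.0, -151.0], [535.0, -165.0], [569.0, -154.0], [564.0, -140.0]]) [ 0.54972592 -0.15150738  0.17908641]
board (array([571.6, -45.6]), array([196.8, 398.6]), 18.89, [[414.0, 111.0], [543.0, -266.0], [729.0, -202.0], [600.0, 175.0]])
ret (array([440.9, 392.2]), array([85.3, 56.7]), 79.53, [[405.0, 355.0], [461.0, 345.0], [477.0, 429.0], [421.0, 439.0]]) 197
(300, 80) [151 133  99]
(380, 130) [158 136 103]
(330, 200) [108  71  47]
(230, 200) [154 132 100]
```

```bash
cat >> h.py <<'E'
from scipy.spatial.transform import Rotation as Ro
YAW=.332; O=np.array([.5852,-.0411,0])
RZ=Ro.from_euler('z',YAW)
def w(P): return O+RZ.apply(np.array(P)/1000)
def down(a): return (Ro.from_euler('z',a)*Ro.from_euler('x',np.pi)).as_quat()
E
python3 - <<'E'
from h import *
print(env.current_time_s(),Ro.from_quat(env.current_eef_rot()).as_matrix().round(2).tolist(), env.current_finger_gap())
T={"pole":(w([70.2,99.3,163]),0),"poleup":(w([70.2,99.3,260]),0),"tray":(np.array([.518,.4015,.15]),-YAW-.024),"trayz":(np.array([.518,.4015,.05]),-YAW-.024),
"ring":(w([-70,-93.4,162]),0),"mid":(w([0,0,185]),-np.pi/2),"home":(w([70,153,200]),0)}
for k,(P,da) in T.items():
  for s in(1,-1):
    q=env.inverse_kinematics(P,down(YAW+da+s*np.pi/2)); print(k,s,P.round(3),None if q is None else np.round(q,2))
E
```

```text
0.1 [[-0.95, 0.32, -0.0], [0.32, 0.95, -0.0], [0.0, -0.0, -1.0]] 0.085471427808361
pole 1 [0.619 0.076 0.163] [ 0.05  0.4   1.7   0.    1.04 -0.28]
pole -1 [0.619 0.076 0.163] [ 0.05  0.4   1.7  -0.    1.04  2.86]
poleup 1 [0.619 0.076 0.26 ] [ 0.05  0.3   1.63  0.    1.22 -0.28]
poleup -1 [0.619 0.076 0.26 ] [ 0.05  0.3   1.63 -0.    1.22  2.86]
tray 1 [0.518 0.402 0.15 ] [ 0.59  0.47  1.63 -0.    1.04  0.62]
tray -1 [0.518 0.402 0.15 ] [ 0.59  0.47  1.63  0.    1.04 -2.52]
trayz 1 [0.518 0.402 0.05 ] [ 0.59  0.6   1.66 -0.    0.88  0.62]
trayz -1 [0.518 0.402 0.05 ] [ 0.59  0.6   1.66  0.    0.88 -2.52]
ring 1 [ 0.549 -0.152  0.162] [-0.35  0.3   1.83  0.    1.   -0.68]
ring -1 [ 0.549 -0.152  0.162] [-0.35  0.3   1.83 -0.    1.    2.46]
mid 1 [ 0.585 -0.041  0.185] [-0.14  0.3   1.78 -0.    1.06  1.09]
mid -1 [ 0.585 -0.041  0.185] [-0.14  0.3   1.78  0.    1.06 -2.05]
home 1 [0.602 0.126 0.2  ] [ 0.14  0.34  1.7  -0.    1.1  -0.2 ]
home -1 [0.602 0.126 0.2  ] None
```

Run:
```python
from h import *
q=down(YAW+np.pi/2); P=w([70.2,99.3,163])
env.reach(P+[0,0,.1],q)
env.move_l(P,v=.12)
grip(0.03); print("gap",env.current_finger_gap(),env.current_finger_force(),env.current_contact_force())
env.move_l(P+[0,0,.10],v=.12)
print("gap",env.current_finger_gap(),env.current_contact_force(),env.current_time_s())
p,d,c=cam("scene"); cv2.imwrite("pics/lift.png",p[100:300,100:400,::-1])
```

```text
gap 0.04729465714991675 61.97285480797291 [-1.56232854 -0.30908101  4.74738013]
gap 0.04709382564013341 [-0.11269805 -0.01532865 -4.75857942] 4.875
```

View pics/lift.png

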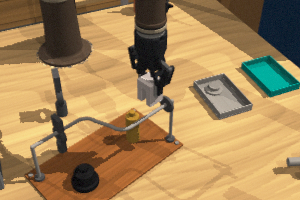

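The picture shows the pole piece held upright in the fingers at (148,88), clear of the rail. Next I place it.

Run:
```python
from h import *
q=down(np.pi/2-.024); T=np.array([.519,.4015,0])
env.reach(T+[0,0,.25],q)
env.move_l(T+[0,0,.065],v=.15)
print(env.move_l(T+[0,0,.043],v=.03,f_stop=5), env.current_position(), env.current_contact_force())
grip(0.062); env.sleep(.3)
env.move_l(T+[0,0,.16],v=.15)
R=w([-70,-93.4,162]); env.reach(R+[0,0,.1],down(.305+np.pi/2))
print(env.current_time_s())
for n in("top","scene"):
    p,d,c=cam(n); np.savez(f"{n}1.npz",p=p,d=d,W=cloud(d,c))
    if n=="top":
        W=cloud(d,c)[170:240,145:195].reshape(-1,3); k=W[W[:,2]>.05]; print("pole",len(k),k.mean(0),k[:,2].std(),cv2.minAreaRect((k[:,:2]*1000).astype(np.float32)))
        a=p[170:250,140:200,::-1]
    else: b=p[160:240,270:420,::-1]
cv2.imwrite("pics/placed.png",cv2.resize(np.hstack([a,b]),None,fx=3.5,fy=3.5,interpolation=cv2.INTER_CUBIC))
```

```text
True [0.51916761 0.4015221  0.0489791 ] [ 0.07271531 -0.87879332  4.28996316]
11.675
pole 238 [0.52131417 0.40064141 0.06779225] 0.004580906849703611 ((521.7708129882812, 402.1833801269531), (45.90866470336914, 47.83586502075195), 88.07312774658203)
```

View pics/placed.png

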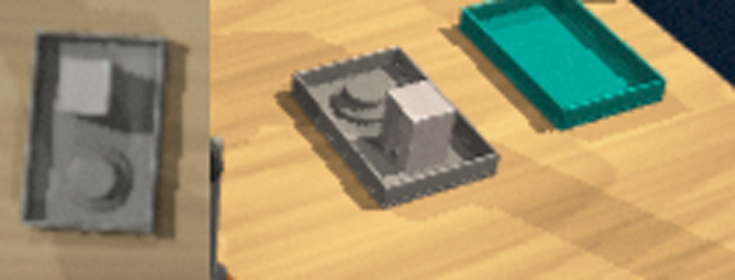

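The pictures show the pole piece standing on the tray floor at (85,85), clear of the walls and the retainer, with its top at 68 mm as expected. Next I grasp the ring and take it along leg 1 and round corner 1.

```bash
cat >> h.py <<'E'
DZ=40.
def go(x,y,z,a,v): # rail mm, yaw rel
    env.move_l(w([x,y,z+DZ]),down(YAW+np.pi/2+a),v=v)
def corner(cx,cy,z,t0,t1,r,yaws,v=.03):
    for t,a in zip(np.linspace(t0,t1,7)[1:],np.linspace(*yaws,7)[1:]):
        go(cx+r*np.cos(t),cy+r*np.sin(t),z,a,v)
def st(n): print(n,round(env.current_time_s(),2),round(env.current_finger_gap(),4),env.current_contact_force().round(1))
E
python3 - <<'E'
from h import *
R=w([-70,-93.4,162])
env.move_l(R,v=.12); grip(0.02); st("grip")
env.move_l(R+[0,0,.008],v=.03); st("lift")
go(-70,-93.4+2,130,0,.02)
go(-70,-35,130,0,.06); st("c1in")
corner(-35,-35,130,np.pi,np.pi/2,35,(0,-np.pi/2)); st("c1out")
p,d,c=cam("scene"); cv2.imwrite("pics/c1.png",cv2.resize(p[170:290,120:290,::-1],None,fx=4,fy=4))
E
```

```text
grip 13.11 0.035 [-5.2 -0.6  5.2]
lift 13.53 0.0353 [-0.5 -0.2 -3.6]
c1in 14.87 0.0351 [-0.3 -0.4 -3.4]
c1out 17.62 0.035 [ 0.8 -0.1 -3.4]
```

View pics/c1.png

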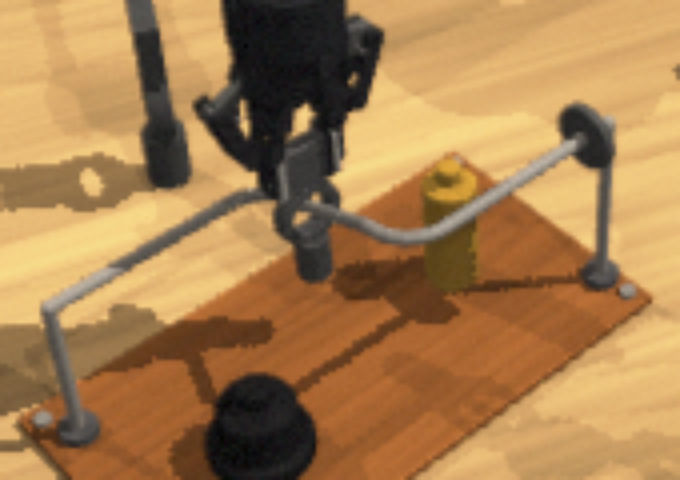

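The picture shows the ring at (305,215) held at the end of corner 1, threaded freely. The force is only its weight. Next comes leg 2, corner 2 and home.

Run:
```python
from h import *
go(-28,0,131.5,-np.pi/2,.03)
go(28,0,158.5,-np.pi/2,.06); go(35,0,160,-np.pi/2,.03); st("c2in")
corner(35,35,160,-np.pi/2,0,35,(-np.pi/2,0)); st("c2out")
go(70,143,160,0,.07); go(70,145,156,0,.02); st("near")
print(env.move_l(w([70,160,156+DZ]),v=.015,f_stop=4)); st("contact")
print(RZ.inv().apply(env.current_position()-O)*1000)
p,d,c=cam("scene"); cv2.imwrite("pics/home.png",cv2.resize(p[170:290,180:300,::-1],None,fx=5,fy=5))
```

```text
c2in 19.63 0.0352 [-0.6  0.4 -2.9]
c2out 22.38 0.0351 [ 0.5  0.6 -3.9]
near 24.45 0.0351 [ 0.   0.6 -3.4]
True
contact 25.09 0.0349 [ 0.7 -0.6 -2.7]
[ 69.21768666 152.95217884 194.92408268]
```

View pics/home.png

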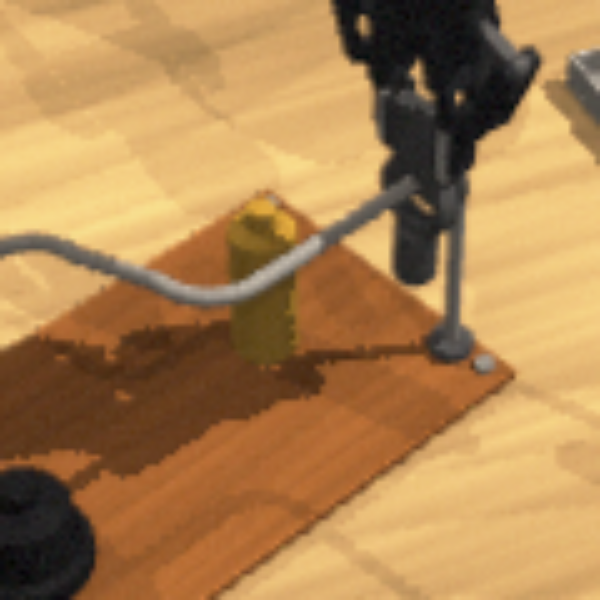

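The picture shows the ring at (415,200) against the stop disc. Contact came at rail y = 153.0, where home is expected. Next I release, back off and check.

Run:
```python
from h import *
env.move_l(env.current_position()-[0,0,.003],v=.02,f_stop=6); st("low")
grip(0.06); env.sleep(.3); st("rel")
env.move_l(w([70,153,320]),v=.15); 
env.reach(np.array([.35,-.25,.35]),down(YAW+np.pi/2)); env.sleep(.5); st("away")
p,d,c=cam("top"); W=cloud(d,c); r=RZ.inv().apply(W.reshape(-1,3)-O)*1000
k=r[(abs(r[:,0]-70)<30)&(r[:,1]>120)&(r[:,1]<175)&(r[:,2]>188)]
print("tab",len(k),k.mean(0),k.max(0),k.min(0))
q=(W-np.load("top0.npz")["W"])
for nm,P in(("cap",(.637,-.12)),("cond",(.542,.058))):
    m=(np.hypot(W[:,:,0]-P[0],W[:,:,1]-P[1])<.04)&(W[:,:,2]>(.06 if nm=="cap" else .09)); print(nm,W[m].mean(0))
s,_,_=cam("scene"); cv2.imwrite("pics/end.png",np.hstack([cv2.resize(s[170:290,200:350,::-1],None,fx=3,fy=3,interpolation=cv2.INTER_CUBIC),cv2.resize(p[130:220,230:310,::-1],(320,360),interpolation=cv2.INTER_CUBIC)]))
```

```text
low 25.35 0.0351 [-0.9 -0.1  4.1]
rel 26.02 0.0601 [0.3 0.1 0.4]
away 29.18 0.06 [-0.5 -1.  -1.3]
tab 74 [ 69.74825271 153.21765768 208.25096989] [ 89.51980226 166.73428322 214.094241  ] [ 52.48168968 145.76487432 188.69954031]
cap [ 0.63861385 -0.12038377  0.06716687]
cond [0.54218359 0.05841431 0.10457272]
```

View pics/end.png

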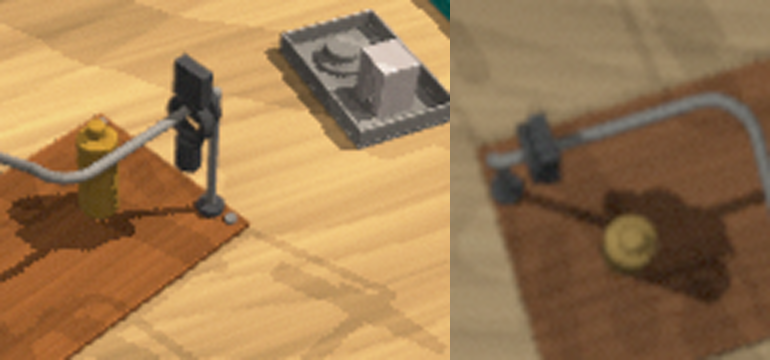

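The picture shows the ring hanging upright and flush at the stop at (192,110), with its tab measured at y 153 mm. The pole piece stands in the tray, and the bystanders have not moved.

```bash
python3 -c "
from h import *
print(order.finish_job())"
```

```text
the job is handed in; nothing more can be done
None
```

I handed the job in at about 29 s: the pole piece stands upright on the steel tray's floor, the ring hangs flush at the stop, and the condenser, coil cap and retainer are where they were; no verdict was shown.

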